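# Put the washed beakers away in their size rows

## Robot

A 7-joint arm with a two-finger parallel gripper is mounted at the origin on the work surface. World frame = base frame: x ahead of the robot, y to its left, z up, the work surface at z = 0. Lengths are in m, angles in rad, forces in N, time in s.
With the tool pointing down it reaches from about 0.4 to 0.85 m from the base axis. Payload 4.5 kg.
Tool frame: the origin (TCP) lies at the very end of the fingers, on their centre line; the grasp point (between the pads) lies 19 mm behind it (r.grip_point_offset is the distance from the TCP to the grasp point, in m); y points along the fingers, x is the direction in which the jaws open and shut, and the axes are right-handed (so a half turn about y gives the same grasp; the last joint's range is limited). The gripper opens to 88 mm and grips with 3 to 60 N. Pads are 18 mm wide; open, the fingers measure 123 mm over their backs; the gripper's body (75 mm by 187 mm) begins 45 mm behind the grasp point.
Start: joints at [-1.066, 0.689, -0.195, 1.565, 0.157, 0.902, -0.215], TCP at [0.283, 0.557, 0.239] pointing down, gripper open.
Joint ranges: [-3.01, 3.01], [-0.46, 2.08], [-1.47, 1.51], [0.13, 2.56], [-1, 4.14], [0.04, 2.09], [-2.66, 2.66]. Speed limits (rad/s): [2.57, 2.57, 3.14, 3.14, 3.14, 3.14, 3.14].

## Interface

Orientations are given as a unit quaternion [x, y, z, w].
In Python, from plant import get_state, snapshot, camera_params, job, r gives the robot as it stands.
- The arm moves only by the tool carry_out, never from a script. Its arguments are lists of equal length, an entry for each row: "offset": the shift along the world's x, y, z in m, a list of three; "twist": the turn about the world's z in degrees. In form: {"offset": [[tx, ty, tz], ...], "twist": [twist, ...]}. A call has 1 to 8 rows; each row shifts and turns the commanded pose from where the row before left it; what a row does not reach is not made up. A row lasts 1/8 s, in which the tool goes at most 62.5 mm and 10.7 degrees, less where a joint would pass 70% of its speed; a pose out of reach is approached as far as the arm can. A call with a gripper value outside its range is refused whole. "grip" is the finger opening in m, from 0 to 0.0881, set as the call begins (left out, the last holds). The fingers move at their own pace and stop on an object; "newtons" is the grip in N (left out, the last holds). Time passes only in rows, so rows that do not move let the fingers close. It gives the time, the measured TCP pose, the force and the opening at its end, in the units of the state.
- get_state(): the state, without advancing time (a new reading comes with each control period).
- snapshot(name): name is "side" or "top"; returns the picture (400x640x3 uint8, red, green, blue); there is no depth.
- camera_params(name): a dict with "camera_matrix" (3x3 intrinsics, pixels), "dist_coeffs" ([k1, k2, p1, p2, k3] as OpenCV has them; the pictures are not rectified), "eye" and "orientation" of the camera in the world. Camera axes: x right, y up, looking along -z (the intrinsics and any distortion apply to the point x, -y, -z); pixel columns grow to the right and rows downward; lengths in m; the calibration is good to about 2 mm. A picture is of the moment at which its call begins. camera_params takes no time and is no camera call.
- job.finish_job(): hands the job in, once; it reports no verdict.
The state is a dict: "clock": time; "q": joint angles; "qd": joint speeds; "joint_torque": joint torques, N m; "tool_pos": TCP position; "eef_rot": TCP orientation; "contact_force": force on the tool from outside, world axes, zero at the start; "moment": the same for the moment, N m; "opening": opening from 0.0 (shut) to 1.0 (fully open).
Only numpy, scipy, OpenCV 4.12 (cv2) and the standard library are available. Lean on these libraries where they do the work, as an engineer would, in place of code of your own. Each camera call takes 0.05 s, during which the arm holds its last target. There are 200 camera calls.

## Task

Put the four washed beakers on the bench away in the blue trays, each in the row of its own size: the tray for it is the one where a beaker of the same size already stands. One tall beaker is still nested inside the low wide one, so lift it out first. Set every beaker down upright on the floor of its tray without dropping it, and leave the beakers that are already in the trays standing where they are.

Things in the scene. Friction and masses are not known exactly. Their poses are not given: they have to be found in the camera images.
- low_beaker: Loose low wide beaker, 66 mm across at the rim (63 mm at the foot), 64 mm tall, 28 to 56 g; stands on the bench with nested_tall_beaker inside it. Milky-white rigid plastic, round, open-topped, wall 2.5 mm, floor 3 mm thick, small spout. Origin: centre of its underside, z up its axis; yaw is of no matter
- nested_tall_beaker: Loose tall narrow beaker, 54 mm across at the rim (51 mm at the foot), 95 mm tall, 28 to 56 g; starts standing loosely inside low_beaker, on its floor, its rim 34 mm above that of low_beaker. Milky-white rigid plastic, round, open-topped, wall 2.5 mm, floor 3 mm thick, small spout. Origin: centre of its underside, z up its axis; yaw is of no matter
- tall_beaker: Loose tall narrow beaker, 54 mm across at the rim (51 mm at the foot), 95 mm tall, 28 to 56 g; stands alone on the bench. Nothing on the bench within 0.75 m of the robot is over 115 mm tall. Milky-white rigid plastic, round, open-topped, wall 2.5 mm, floor 3 mm thick, small spout. Origin: centre of its underside, z up its axis; yaw is of no matter
- small_beaker: Loose small beaker, 42 mm across at the rim (39 mm at the foot), 60 mm tall, 17 to 35 g; stands alone on the bench. A stoppered flask, a capped jar and a flat timer stand among the beakers. Milky-white rigid plastic, round, open-topped, wall 2.5 mm, floor 3 mm thick, small spout. Origin: centre of its underside, z up its axis; yaw is of no matter
- tray_low: Shallow blue plastic tray, 250 x 96 mm, 20 mm high, walls and floor 3 mm thick, fixed on a thin drip mat beside two trays just like it. Origin: centre of its underside, x along its length and away from the robot, y across. row_low stands about 75 mm towards +x; the rest of the row, from x = +25 mm to the -x end, is empty
- tray_tall: Shallow blue plastic tray, 250 x 96 mm, 20 mm high, walls and floor 3 mm thick, fixed on a thin drip mat beside two trays just like it. Origin: centre of its underside, x along its length and away from the robot, y across. row_tall stands about 75 mm towards +x; the rest of the row, from x = +25 mm to the -x end, is empty
- tray_small: Shallow blue plastic tray, 250 x 96 mm, 20 mm high, walls and floor 3 mm thick, fixed on a thin drip mat beside two trays just like it. Origin: centre of its underside, x along its length and away from the robot, y across. row_small stands about 75 mm towards +x; the rest of the row, from x = +25 mm to the -x end, is empty
- row_low: Loose low wide beaker, 66 mm across at the rim (63 mm at the foot), 64 mm tall, already put away in tray_low: it shows which size that tray is for, and stays. Milky-white rigid plastic, round, open-topped, wall 2.5 mm, floor 3 mm thick, small spout. Origin: centre of its underside, z up its axis; yaw is of no matter
- row_tall: Loose tall narrow beaker, 54 mm across at the rim (51 mm at the foot), 95 mm tall, already put away in tray_tall: it shows which size that tray is for, and stays. Milky-white rigid plastic, round, open-topped, wall 2.5 mm, floor 3 mm thick, small spout. Origin: centre of its underside, z up its axis; yaw is of no matter
- row_small: Loose small beaker, 42 mm across at the rim (39 mm at the foot), 60 mm tall, already put away in tray_small: it shows which size that tray is for, and stays. Milky-white rigid plastic, round, open-topped, wall 2.5 mm, floor 3 mm thick, small spout. Origin: centre of its underside, z up its axis; yaw is of no matter

How it is judged:
By the outcome, as a careful person would: the job done as asked, in the order asked, and still so for the second after the job is handed in, with the robot touching nothing.
It also fails if it takes over 128 s, if anything falls off the work surface, if the arm or the gripper's body presses on something with over 40 N, if the wrist force passes 120 N, or if a joint passes its speed limit or range.

## Working session

There is one attempt and no reset: what is moved stays moved. The work goes in short steps, Python scripts to look and compute and a tool call to move; the robot and the scene stay as the last step left them, time stands still between calls to the robot, and variables do not carry over. Pictures are saved under pics/ and viewed, about 12 in all and at most 16, crops included, and the job is handed in when it is done.

Besides the shell and the picture viewer there is one more tool, called after "Request:" as a command line: name --pt "numbers of a row" for each row, then --argument value for the rest. carry_out: Moves the arm, as the interface text tells. Its arguments: {"type":"object","properties":{"offset":{"type":"array"},"twist":{"type":"array"},"grip":{"type":"number"},"newtons":{"type":"number"}},"required":["offset","twist"]}

```bash
mkdir -p pics; ls; python3 - <<'E'
from plant import get_state, snapshot, camera_params
import cv2
s=get_state();print(s['clock'],s['tool_pos'],s['eef_rot'],s['opening'])
for n in('top','side'):
    cv2.imwrite(f'pics/{n}0.png',snapshot(n)[:,:,::-1]);print(n,camera_params(n))
E
```

```text
pics
0.0 [0.28323854 0.55642443 0.23792579] [ 0.60317264  0.36912029 -0.37017512 -0.6024146 ] 1.0013500946924874
top {'camera_matrix': array([[373.0870192 ,   0.        , 323.4568733 ],
       [  0.        , 373.0870192 , 202.06331157],
       [  0.        ,   0.        ,   1.        ]]), 'dist_coeffs': array([-0.01547687,  0.        ,  0.        ,  0.        ,  0.        ]), 'eye': array([0.47587476, 0.02471883, 0.87334442]), 'orientation': array([-0.022053  ,  0.04125257,  0.7150149 , -0.69754253])}
side {'camera_matrix': array([[518.93653385,   0.        , 313.11476771],
       [  0.        , 518.93653385, 206.11461951],
       [  0.        ,   0.        ,   1.        ]]), 'dist_coeffs': array([-0.11246962,  0.        ,  0.        ,  0.        ,  0.        ]), 'eye': array([ 0.05920463, -0.82427454,  0.9826986 ]), 'orientation': array([ 0.38183294, -0.10442798, -0.23979834,  0.88645088])}
```

View pics/top0.png

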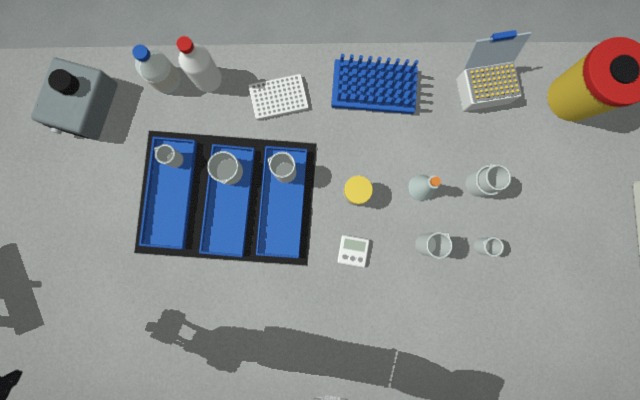

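View pics/side0.png

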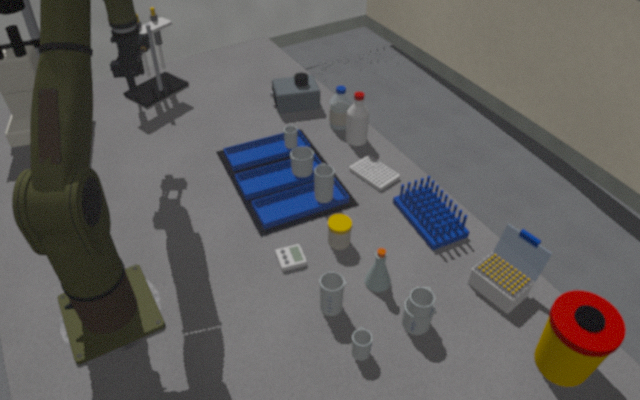

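The top view shows the trays as small (165,155), low (225,167) and tall (282,166). On the bench are the nested pair (490,180), the tall beaker (436,245) and the small one (490,246). The jar is at (358,190), the flask at (424,187) and the timer at (353,250). I'll zoom in to get the rim positions.

```bash
python3 - <<'E'
import cv2
a=cv2.imread('pics/top0.png')
cv2.imwrite('pics/c1.png',cv2.resize(a[150:270,400:525],None,fx=5,fy=5,interpolation=cv2.INTER_CUBIC)[:600])
cv2.imwrite('pics/c2.png',cv2.resize(a[125:270,130:330],None,fx=4,fy=4,interpolation=cv2.INTER_CUBIC))
E
cat > h.py <<'E'
import numpy as np, cv2
from scipy.spatial.transform import Rotation as R
from plant import camera_params
def ray(n,px):
    c=camera_params(n); u=cv2.undistortPoints(np.array(px,float).reshape(-1,1,2),c['camera_matrix'],c['dist_coeffs'])[:,0]
    d=np.c_[u[:,0],-u[:,1],-np.ones(len(u))]
    return c['eye'],R.from_quat(c['orientation']).apply(d)
def plane(n,px,z):
    e,d=ray(n,px); return e+d*((z-e[2])/d[:,2])[:,None]
def proj(n,P):
    c=camera_params(n); p=R.from_quat(c['orientation']).inv().apply(np.atleast_2d(P)-c['eye'])*[1,-1,-1]
    return cv2.projectPoints(p,np.zeros(3),np.zeros(3),c['camera_matrix'],c['dist_coeffs'])[0][:,0]
E
```

```text
(no output)
```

View pics/c1.png

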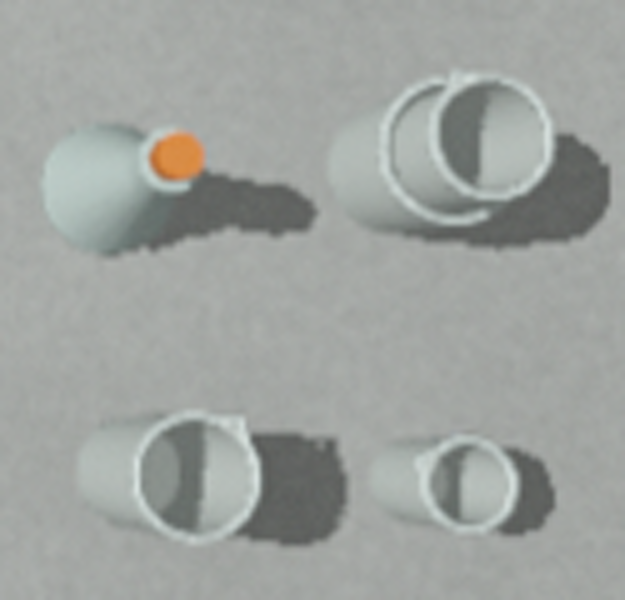

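View pics/c2.png

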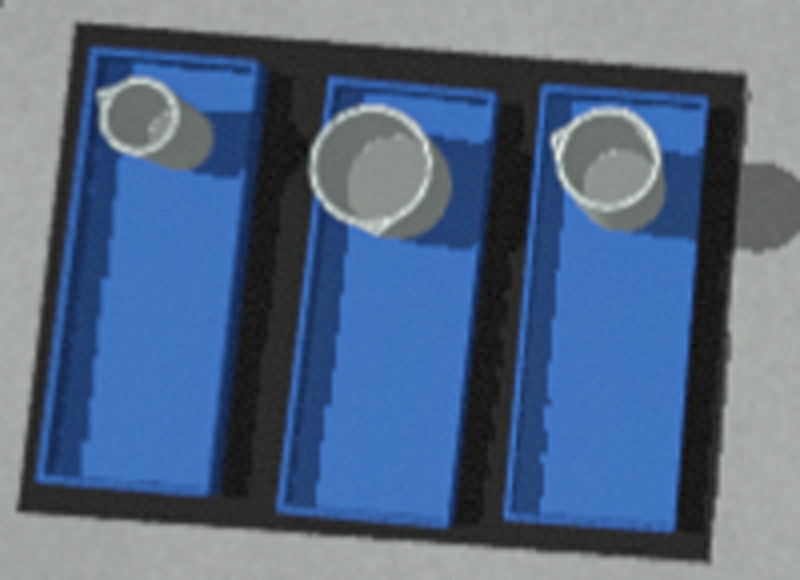

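```bash
python3 - <<'E'
from h import *
def c1(p): return (np.array(p,float)+.5)/5-.5+[400,150]
def c2(p): return (np.array(p,float)+.5)/4-.5+[130,125]
np.set_printoptions(precision=4,suppress=True)
for n,p,z in [('tall',(198,478),.095),('nested',(491,140),.098),('low',(453,149),.064),('small',(468,484),.06),('stopper',(178,156),.1)]:
    P=plane('top',c1([p]),z)[0]; print(n,P,'side px',proj('side',P), np.hypot(*P[:2]))
for n,p,z in [('rsmall',(139,117),.063),('rlow',(371,168),.067),('rtall',(609,159),.098)]:
    P=plane('top',c2([p]),z)[0]; print(n,P,'side px',proj('side',P))
for n,q in dict(small=[(89,45),(262,60),(214,497),(35,486)],low=[(330,75),(497,92),(452,527),(277,513)],tall=[(542,84),(710,96),(675,533),(505,522)]).items():
    P=plane('top',c2(q),.02);c=P.mean(0);ax=(P[0]+P[1]-P[2]-P[3])[:2]/2
    print(n,c,ax,np.linalg.norm(ax),np.degrees(np.arctan2(ax[1],ax[0])),'w',np.linalg.norm(P[0]-P[1]))
from plant import get_state
m=R.from_quat(get_state()['eef_rot']).as_matrix();print(m)
a=cv2.imread('pics/side0.png')
cv2.imwrite('pics/c3.png',cv2.resize(a[240:370,310:450],None,fx=4,fy=4,interpolation=cv2.INTER_CUBIC))
E
```

```text
tall [ 0.4491 -0.2374  0.095 ] side px [[330.887  281.1307]] 0.508016528414754
nested [ 0.5889 -0.3706  0.098 ] side px [[420.2842 296.5676]] 0.6957730241868532
low [ 0.5901 -0.3704  0.064 ] side px [[418.3515 305.7596]] 0.6967587879492764
small [ 0.442  -0.3692  0.06  ] side px [[361.0885 336.5697]] 0.5758940328291721
stopper [ 0.5846 -0.2344  0.1   ] side px [[381.2251 254.9112]] 0.6298466804359073
rsmall [0.6625 0.3473 0.063 ] side px [[289.4451 129.5498]]
rlow [0.6306 0.2199 0.067 ] side px [[300.6989 153.6369]]
rtall [0.6268 0.088  0.098 ] side px [[323.3983 170.9226]]
small [0.584 0.357 0.02 ] [ 0.2518 -0.026 ] 0.25318810442083656 -5.895836239561782 w 0.10033940758286046
low [0.5637 0.221  0.02  ] [ 0.2501 -0.0286] 0.25168554426406403 -6.5167121724067485 w 0.09704009017746687
tall [0.5568 0.0962 0.02  ] [ 0.2513 -0.0246] 0.2524607330375343 -5.585925874005064 w 0.09767110810886576
[[ 0.4535 -0.0007 -0.8913]
 [ 0.8913 -0.0015  0.4535]
 [-0.0016 -1.     -0.0001]]
```

View pics/c3.png

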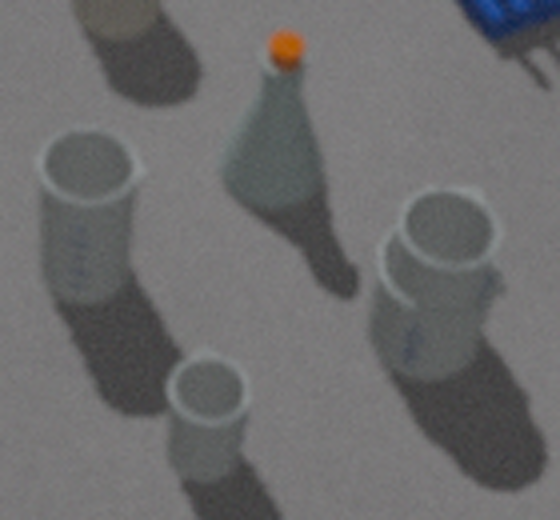

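The side view puts the rims within about 2 px of where the top view predicts, at (332,282), (422,297) and (362,337). That's accurate enough to set out. I'll move above the nested pair, going around at height, with the jaws turned along world y.

Request:
carry_out --pt "0.025 -0.05 0" --pt "0.025 -0.05 0" --pt "0.025 -0.05 0" --pt "0.025 -0.05 0" --pt "0.025 -0.05 0" --pt "0.025 -0.05 0" --pt "0.025 -0.05 0" --pt "0.025 -0.05 0" --twist '[-10,-10,-10,-10,-10,-10,-10,-10]'

```text
clock: 1.1
tool_pos: [0.4839, 0.1554, 0.2386]
eef_rot: [-0.699, 0.106, -0.106, 0.699]
contact_force: [1.7, -0.0, -0.7]
opening: 0.996
```

Request:
carry_out --pt "0.015 -0.055 0" --pt "0.015 -0.055 0" --pt "0.015 -0.055 0" --pt "0.015 -0.055 0" --pt "0.015 -0.055 0" --pt "0.015 -0.055 0" --pt "0.01 -0.055 0" --pt "0.005 -0.055 0" --twist '[-9,-9,-9,-9,-9,-9,-9,-9]'

```text
clock: 2.1
tool_pos: [0.5888, -0.2842, 0.2382]
eef_rot: [-0.503, 0.497, -0.496, 0.503]
contact_force: [0.5, -0.5, 0.6]
opening: 1.0
```

Request:
carry_out --pt "0.0 -0.044 -0.02" --pt "0.0 -0.042 -0.02" --pt "0 0 -0.04" --pt "0 0 -0.02" --pt "0 0 0" --twist '[0,0,0,0,0]'

```text
clock: 2.72
tool_pos: [0.588, -0.3671, 0.137]
eef_rot: [-0.505, 0.497, -0.494, 0.505]
contact_force: [-0.2, -0.6, 0.6]
opening: 0.997
```

```bash
python3 - <<'E'
from plant import *
import cv2
from h import *
print(get_state()['tool_pos'])
a=snapshot('top')[:,:,::-1];b=snapshot('side')[:,:,::-1]
cv2.imwrite('pics/d.png',np.hstack([cv2.resize(x,None,fx=4,fy=4,interpolation=cv2.INTER_CUBIC) for x in (a[140:240,430:530],b[220:320,365:465])]))
print(proj('side',get_state()['tool_pos']))
E
```

```text
[ 0.58801653 -0.36713087  0.1369752 ]
[[422.91745075 283.53033418]]
```

View pics/d.png

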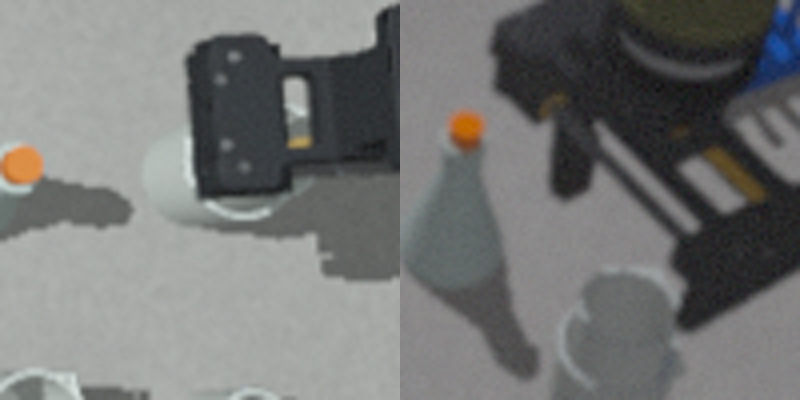

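The jaws straddle the nested beaker along y and clear the flask; in the crop the rim is around (630,300) of the side half. I'll apply a small correction, descend and close.

Request:
carry_out --pt "0.002 -0.004 -0.022" --pt "0 0 -0.022" --pt "0 0 -0.022" --pt "0 0 0" --twist '[0,0,0,0]'

```text
clock: 3.32
tool_pos: [0.5888, -0.3716, 0.0696]
eef_rot: [0.505, -0.497, 0.494, -0.504]
contact_force: [0.1, 1.0, -0.1]
opening: 1.004
```

Request:
carry_out --pt "0 0 0" --pt "0 0 0" --pt "0 0 0" --pt "0 0 0" --pt "0 0 0" --pt "0 0 0" --twist '[0,0,0,0,0,0]' --grip 0.045 --newtons 8

```text
clock: 4.08
tool_pos: [0.5908, -0.3732, 0.0732]
eef_rot: [-0.504, 0.495, -0.496, 0.505]
contact_force: [0.4, -0.1, 3.2]
opening: 0.602
```

The opening reads 53 mm, so the beaker is gripped. Now I'll lift it straight up.

Request:
carry_out --pt "0 0 0.015" --pt "0 0 0.02" --pt "0 0 0.02" --pt "0 0 0.02" --pt "0 0 0.025" --pt "0 0 0.025" --pt "0 0 0.025" --pt "0 0 0" --twist '[0,0,0,0,0,0,0,0]'

```text
clock: 5.08
tool_pos: [0.5915, -0.3741, 0.2258]
eef_rot: [-0.504, 0.494, -0.497, 0.505]
contact_force: [-0.4, 0.6, -0.3]
opening: 0.603
```

```bash
python3 - <<'E'
from plant import *
import cv2
from h import *
s=get_state();print(s['tool_pos'],s['opening'],s['contact_force'])
a=snapshot('top')[:,:,::-1];b=snapshot('side')[:,:,::-1]
cv2.imwrite('pics/e.png',np.hstack([cv2.resize(x,None,fx=3,fy=3,interpolation=cv2.INTER_CUBIC) for x in (a[140:270,400:530],b[220:350,345:475])]))
E
```

```text
[ 0.59150799 -0.37409286  0.22583841] 0.6032230038598264 [-0.41593171  0.63002237 -0.26109105]
```

View pics/e.png

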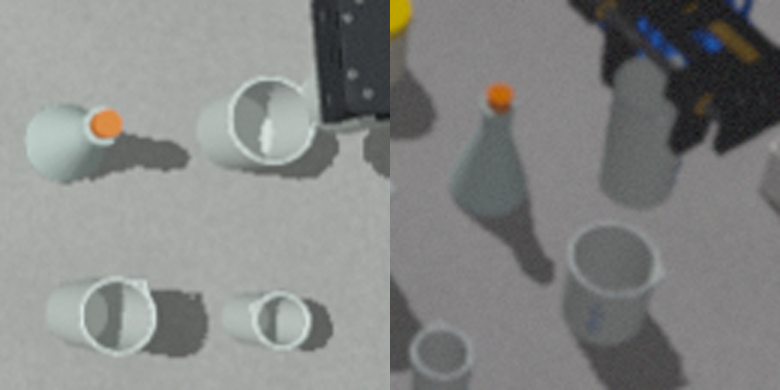

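The nested beaker came out cleanly and the low one stayed standing, its spout towards -y. Next I'll carry the tall one to its tray.

Request:
carry_out --pt "-0.005 0.03 0" --pt "-0.005 0.055 0" --pt "-0.005 0.06 0" --pt "-0.005 0.06 0" --pt "-0.005 0.06 0" --pt "-0.005 0.06 0" --pt "-0.005 0.06 0" --pt "-0.005 0.05 0" --twist '[0,0,0,0,0,0,0,0]'

```text
clock: 6.18
tool_pos: [0.5492, 0.0649, 0.2215]
eef_rot: [0.505, -0.496, 0.494, -0.504]
contact_force: [0.2, 0.2, -0.2]
opening: 0.598
```

Request:
carry_out --pt "0 0.03 0" --pt "0 0.005 0" --pt "0 0 -0.03" --pt "0 0 -0.03" --pt "0 0 -0.03" --pt "0 0 -0.025" --pt "0 0 -0.02" --pt "0 0 0" --twist '[-3,-3,0,0,0,0,0,0]'

```text
clock: 7.18
tool_pos: [0.5485, 0.0969, 0.0857]
eef_rot: [-0.479, 0.522, -0.52, 0.476]
contact_force: [-0.5, 0.7, -1.2]
opening: 0.605
```

Request:
carry_out --pt "0 0 -0.006" --pt "0 0 -0.004" --pt "0 0 0" --pt "0 0 0" --twist '[0,0,0,0]'

```text
clock: 7.68
tool_pos: [0.5507, 0.0971, 0.0781]
eef_rot: [0.478, -0.521, 0.521, -0.478]
contact_force: [0.0, -0.0, -0.0]
opening: 0.605
```

Request:
carry_out --pt "0 0 -0.002" --pt "0 0 0" --twist '[0,0]'

```text
clock: 7.92
tool_pos: [0.5504, 0.0971, 0.0757]
eef_rot: [-0.478, 0.521, -0.521, 0.478]
contact_force: [-0.1, -0.6, -0.4]
opening: 0.601
```

Request:
carry_out --pt "0 0 -0.0015" --pt "0 0 0" --twist '[0,0]'

```text
clock: 8.18
tool_pos: [0.5507, 0.0964, 0.0748]
eef_rot: [0.478, -0.521, 0.522, -0.478]
contact_force: [-1.5, -1.3, 4.4]
opening: 0.602
```

Request:
carry_out --pt "0 0 0" --pt "0 0 0" --twist '[0,0]'

```text
clock: 8.43
tool_pos: [0.5507, 0.0965, 0.0748]
eef_rot: [0.478, -0.521, 0.522, -0.478]
contact_force: [-0.4, -0.9, 5.3]
opening: 0.604
```

Request:
carry_out --pt "0 0 0" --pt "0 0 0" --pt "0 0 0" --pt "0 0 0.015" --pt "0 0 0.04" --pt "0 0 0.05" --pt "0 0 0.04" --pt "0 0 0" --twist '[0,0,0,0,0,0,0,0]' --grip 0.072

```text
clock: 9.43
tool_pos: [0.5526, 0.0968, 0.2231]
eef_rot: [0.476, -0.52, 0.523, -0.48]
contact_force: [-0.2, 0.7, -0.3]
opening: 0.816
```

The first beaker is down, with 5 N contact before release. Next is the lone tall beaker.

Request:
carry_out --pt "-0.015 -0.04 0" --pt "-0.015 -0.05 0" --pt "-0.015 -0.055 0" --pt "-0.015 -0.055 0" --pt "-0.015 -0.055 0" --pt "-0.015 -0.05 0" --pt "-0.012 -0.03 0" --pt "0 0 0" --twist '[3,3,0,0,0,0,0,0]' --grip 0.088

```text
clock: 10.42
tool_pos: [0.4466, -0.2406, 0.2192]
eef_rot: [0.504, -0.497, 0.497, -0.502]
contact_force: [0.3, 0.2, 0.4]
opening: 1.001
```

```bash
python3 - <<'E'
from plant import *
import cv2
from h import *
s=get_state();print(s['tool_pos'],s['opening'],s['contact_force'])
b=snapshot('side')[:,:,::-1]
cv2.imwrite('pics/f.png',cv2.resize(b[100:360,210:470],None,fx=2.2,fy=2.2,interpolation=cv2.INTER_CUBIC))
E
```

```text
[ 0.44656608 -0.24057529  0.21915815] 1.0005585227823777 [0.3005411  0.18665482 0.42580026]
```

View pics/f.png

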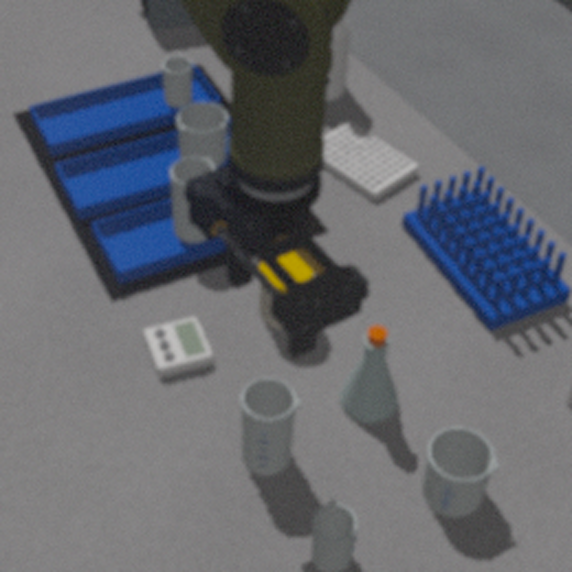

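The nested beaker now stands in the tall tray at (195,200), and the lone tall beaker is upright at (268,425). I'll descend on it.

Request:
carry_out --pt "0.003 0.002 -0.03" --pt "0 0 -0.03" --pt "0 0 -0.03" --pt "0 0 -0.03" --pt "0 0 -0.025" --pt "0 0 -0.015" --pt "0 0 0" --twist '[0,0,0,0,0,0,0]'

```text
clock: 11.35
tool_pos: [0.4514, -0.2346, 0.0585]
eef_rot: [-0.505, 0.496, -0.494, 0.505]
contact_force: [0.4, 0.3, 0.7]
opening: 1.001
```

Request:
carry_out --pt "0 0 0" --pt "0 0 0" --pt "0 0 0" --pt "0 0 0" --pt "0 0 0" --pt "0 0 0" --twist '[0,0,0,0,0,0]' --grip 0.045 --newtons 8

```text
clock: 12.1
tool_pos: [0.4517, -0.2363, 0.0595]
eef_rot: [-0.504, 0.495, -0.496, 0.504]
contact_force: [-0.5, -0.2, 4.1]
opening: 0.606
```

Request:
carry_out --pt "0 0 0.03" --pt "0 0 0.04" --pt "0 0 0.04" --pt "0 0 0.035" --pt "0.0 0.03 0" --pt "0.005 0.05 0" --pt "0.005 0.055 0" --pt "0.005 0.055 0" --twist '[0,0,0,0,0,0,0,0]'

```text
clock: 13.1
tool_pos: [0.4661, -0.0441, 0.204]
eef_rot: [0.504, -0.496, 0.495, -0.504]
contact_force: [1.1, 0.4, 0.2]
opening: 0.61
```

Request:
carry_out --pt "0.005 0.055 0" --pt "0.005 0.055 0" --pt "0 0.04 0" --pt "0 0 -0.03" --pt "0 0 -0.04" --pt "0 0 -0.03" --pt "0 0 -0.02" --pt "0 0 0" --twist '[-3,-3,0,0,0,0,0,0]'

```text
clock: 14.1
tool_pos: [0.4752, 0.1039, 0.083]
eef_rot: [-0.479, 0.522, -0.52, 0.477]
contact_force: [-0.0, -0.3, -0.6]
opening: 0.609
```

Request:
carry_out --pt "0 0 -0.009" --pt "0 0 -0.006" --pt "0 0 0" --pt "0 0 0" --twist '[0,0,0,0]'

```text
clock: 14.6
tool_pos: [0.4766, 0.1041, 0.0695]
eef_rot: [0.478, -0.521, 0.521, -0.478]
contact_force: [0.4, -0.2, 0.0]
opening: 0.609
```

Request:
carry_out --pt "0 0 -0.002" --pt "0 0 0" --pt "0 0 0" --twist '[0,0,0]'

```text
clock: 14.98
tool_pos: [0.4765, 0.1041, 0.0673]
eef_rot: [0.478, -0.521, 0.521, -0.478]
contact_force: [0.1, -0.5, -0.9]
opening: 0.609
```

Request:
carry_out --pt "0 0 -0.0015" --pt "0 0 0" --pt "0 0 0" --twist '[0,0,0]'

```text
clock: 15.35
tool_pos: [0.4765, 0.104, 0.0657]
eef_rot: [0.478, -0.521, 0.521, -0.478]
contact_force: [0.9, 0.2, -0.8]
opening: 0.613
```

Request:
carry_out --pt "0 0 -0.0015" --pt "0 0 0" --pt "0 0 0" --twist '[0,0,0]'

```text
clock: 15.72
tool_pos: [0.4766, 0.1038, 0.0644]
eef_rot: [0.478, -0.521, 0.521, -0.478]
contact_force: [-0.0, -1.0, 2.5]
opening: 0.605
```

Request:
carry_out --pt "0 0 -0.001" --pt "0 0 0" --pt "0 0 0" --twist '[0,0,0]'

```text
clock: 16.1
tool_pos: [0.4765, 0.1029, 0.0636]
eef_rot: [0.478, -0.521, 0.522, -0.477]
contact_force: [-0.8, -3.3, 6.0]
opening: 0.607
```

Request:
carry_out --pt "0 0 0" --pt "0 0 0" --pt "0 0 0" --pt "0 0 0.015" --pt "0 0 0.04" --pt "0 0 0.05" --pt "0 0 0.03" --pt "0 0 0" --twist '[0,0,0,0,0,0,0,0]' --grip 0.072

```text
clock: 17.1
tool_pos: [0.4777, 0.1045, 0.1999]
eef_rot: [0.477, -0.52, 0.522, -0.479]
contact_force: [-0.3, -0.5, 0.1]
opening: 0.817
```

Request:
carry_out --pt "0 -0.04 0" --pt "0 -0.055 0" --pt "0 -0.055 0" --pt "0 -0.055 0" --pt "-0.005 -0.055 0" --pt "-0.01 -0.055 0" --pt "-0.01 -0.055 0" --pt "-0.01 -0.055 0" --twist '[5,5,5,5,5,5,6,0]'

```text
clock: 18.1
tool_pos: [0.4407, -0.3219, 0.1967]
eef_rot: [-0.615, 0.348, -0.347, 0.616]
contact_force: [-0.3, 0.2, -0.6]
opening: 0.814
```

Request:
carry_out --pt "0 -0.045 -0.02" --pt "0 0 -0.03" --pt "0 0 0" --twist '[0,0,0]'

```text
clock: 18.48
tool_pos: [0.4396, -0.3642, 0.1451]
eef_rot: [-0.615, 0.351, -0.346, 0.616]
contact_force: [-0.1, 0.3, 0.5]
opening: 0.823
```

```bash
python3 - <<'E'
from plant import *
import cv2
from h import *
s=get_state();print(s['tool_pos'],s['opening'],s['contact_force'])
a=snapshot('top')[:,:,::-1];b=snapshot('side')[:,:,::-1]
cv2.imwrite('pics/g.png',np.hstack([cv2.resize(x,None,fx=2,fy=2,interpolation=cv2.INTER_CUBIC) for x in (a[120:400,120:320],b[100:380,220:420])]))
E
```

```text
[ 0.43958763 -0.36422272  0.14509606] 0.8229204806836679 [-0.05517536  0.30803357  0.46507311]
```

View pics/g.png

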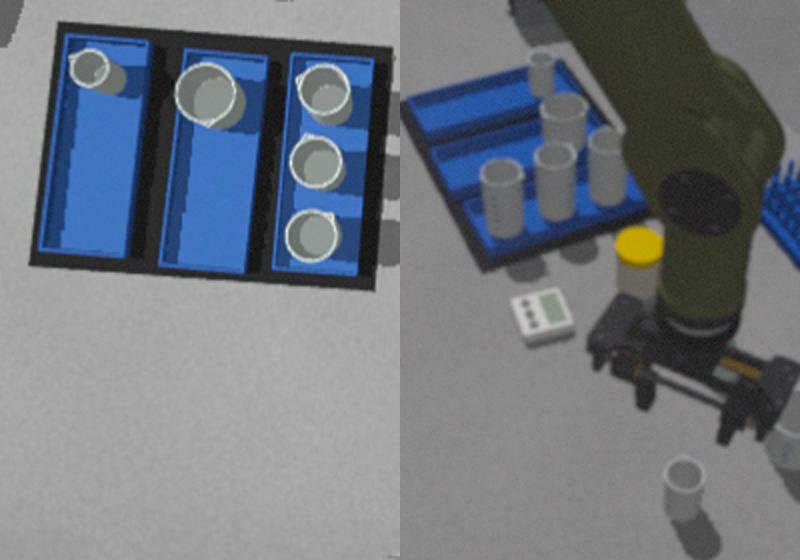

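All three tall beakers stand upright in the tray: top-crop rims at (323,88), (316,162) and (311,236). The gripper is lined up over the small beaker, so I'll descend.

Request:
carry_out --pt "0.003 -0.005 -0.03" --pt "0 0 -0.03" --pt "0 0 -0.03" --pt "0 0 -0.025" --pt "0 0 0" --pt "0 0 0" --twist '[0,0,0,0,0,0]'

```text
clock: 19.32
tool_pos: [0.4455, -0.3712, 0.0346]
eef_rot: [0.616, -0.347, 0.349, -0.616]
contact_force: [0.5, -1.1, -0.4]
opening: 0.819
```

Request:
carry_out --pt "0 0 0" --pt "0 0 0" --pt "0 0 0" --pt "0 0 0" --pt "0 0 0" --pt "0 0 0" --pt "0 0 0" --twist '[0,0,0,0,0,0,0]' --grip 0.034 --newtons 7

```text
clock: 20.2
tool_pos: [0.4447, -0.3711, 0.0335]
eef_rot: [0.616, -0.348, 0.348, -0.615]
contact_force: [1.2, 0.2, 4.3]
opening: 0.472
```

Request:
carry_out --pt "0 0 0.03" --pt "0 0 0.045" --pt "0 0 0.05" --pt "0 0 0.04" --pt "0.01 0.03 0" --pt "0.01 0.055 0" --pt "0.01 0.055 0" --pt "0.01 0.055 0" --twist '[0,0,0,0,0,0,0,0]'

```text
clock: 21.2
tool_pos: [0.4843, -0.1741, 0.1979]
eef_rot: [0.615, -0.348, 0.348, -0.615]
contact_force: [-0.0, 0.3, -0.4]
opening: 0.469
```

Request:
carry_out --pt "0.01 0.055 0" --pt "0.01 0.055 0" --pt "0.01 0.055 0" --pt "0.01 0.055 0" --pt "0.01 0.055 0" --pt "0.01 0.055 0" --pt "0.01 0.055 0" --pt "0.01 0.055 0" --twist '[0,0,0,0,0,0,0,0]'

```text
clock: 22.2
tool_pos: [0.564, 0.2657, 0.1977]
eef_rot: [0.616, -0.348, 0.348, -0.615]
contact_force: [1.6, 0.8, 0.7]
opening: 0.466
```

Request:
carry_out --pt "0 0.055 0" --pt "0 0.035 0" --pt "0 0 -0.04" --pt "0 0 -0.045" --pt "0 0 -0.035" --pt "0 0 -0.02" --pt "0 0 0" --pt "0 0 0" --twist '[0,0,0,0,0,0,0,0]'

```text
clock: 23.2
tool_pos: [0.5656, 0.3543, 0.0596]
eef_rot: [-0.615, 0.348, -0.349, 0.616]
contact_force: [0.1, -0.7, -1.0]
opening: 0.47
```

Request:
carry_out --pt "0 0.003 -0.009" --pt "0 0 -0.008" --pt "0 0 0" --pt "0 0 0" --twist '[0,0,0,0]'

```text
clock: 23.7
tool_pos: [0.5646, 0.357, 0.0413]
eef_rot: [0.616, -0.348, 0.348, -0.615]
contact_force: [-0.4, 0.6, 0.0]
opening: 0.469
```

Request:
carry_out --pt "0 0 -0.002" --pt "0 0 0" --pt "0 0 0" --twist '[0,0,0]'

```text
clock: 24.08
tool_pos: [0.5645, 0.3571, 0.0393]
eef_rot: [-0.615, 0.348, -0.348, 0.616]
contact_force: [0.2, -0.3, -0.5]
opening: 0.472
```

Request:
carry_out --pt "0 0 -0.0015" --pt "0 0 0" --pt "0 0 0" --twist '[0,0,0]'

```text
clock: 24.45
tool_pos: [0.5649, 0.3569, 0.0383]
eef_rot: [-0.615, 0.348, -0.348, 0.616]
contact_force: [-0.4, -0.0, 5.1]
opening: 0.469
```

Floor contact at 5 N. Releasing; then on to the low beaker, with the jaws turned away from its spout.

Request:
carry_out --pt "0 0 0" --pt "0 0 0" --pt "0 0 0" --pt "0 0 0.015" --pt "0 0 0.04" --pt "0 0 0.05" --pt "0 0 0.05" --pt "0 0 0" --twist '[0,0,0,0,0,0,0,0]' --grip 0.06

```text
clock: 25.45
tool_pos: [0.5676, 0.3579, 0.1985]
eef_rot: [-0.612, 0.346, -0.35, 0.618]
contact_force: [0.1, -0.4, -0.1]
opening: 0.683
```

Request:
carry_out --pt "0 -0.04 0" --pt "0 -0.055 0" --pt "0 -0.06 0" --pt "0 -0.06 0" --pt "0 -0.06 0" --pt "0 -0.06 0" --pt "0 -0.06 0" --pt "0 -0.06 0" --twist '[5,5,5,5,5,5,5,5]' --grip 0.088

```text
clock: 26.45
tool_pos: [0.5638, -0.0997, 0.1924]
eef_rot: [-0.698, 0.116, -0.115, 0.698]
contact_force: [0.8, 0.6, -1.3]
opening: 1.002
```

Request:
carry_out --pt "0.01 -0.06 0" --pt "0.01 -0.06 0" --pt "0.005 -0.06 0" --pt "0.002 -0.06 0" --pt "0 -0.033 0" --pt "0 0 -0.04" --pt "0 0 0" --twist '[0,0,0,0,0,0,0]'

```text
clock: 27.32
tool_pos: [0.5887, -0.3693, 0.1491]
eef_rot: [-0.696, 0.12, -0.114, 0.699]
contact_force: [0.1, 0.9, 0.6]
opening: 0.998
```

```bash
python3 - <<'E'
from plant import *
import cv2
from h import *
s=get_state();print(s['tool_pos'],s['opening'],s['contact_force'])
print(proj('side',[[*s['tool_pos'][:2],.064]]),proj('top',[[*s['tool_pos'][:2],.064]]))
a=snapshot('top')[:,:,::-1];b=snapshot('side')[:,:,::-1]
cv2.imwrite('pics/i.png',np.hstack([cv2.resize(x,None,fx=2,fy=2,interpolation=cv2.INTER_CUBIC) for x in (a[120:400,120:320],b[120:400,270:470])]))
E
```

```text
[ 0.58870026 -0.36928153  0.1490951 ] 0.9979179496882415 [0.11314963 0.88715437 0.64142571]
[[417.50348148 305.67455623]] [[489.74696349 180.0541961 ]]
```

View pics/i.png

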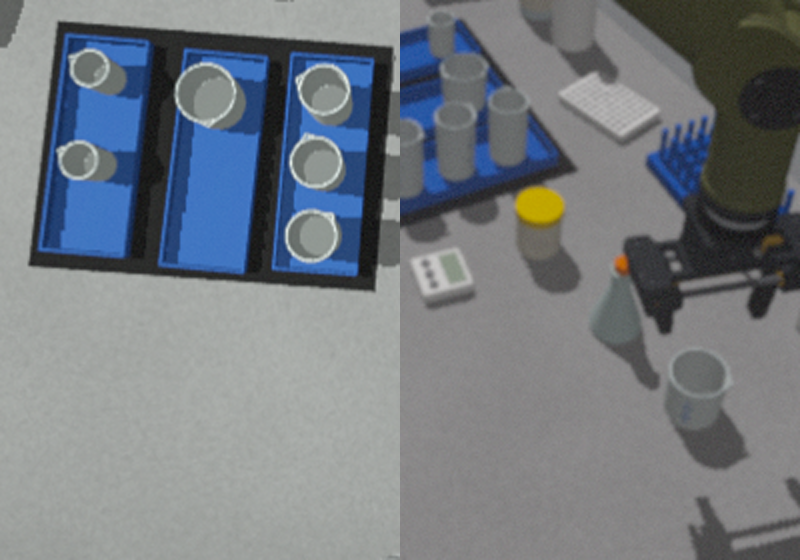

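```bash
python3 - <<'E'
from h import *
for n,c,s in[('side',(418.5,307),(435.5,310)),('side e-pic',(345+(612-390)/3,220+257/3),(345+(661-390)/3,220+272/3))]:
    P=plane('side',[c,s],.064); d=P[1]-P[0]; print(n,P,np.degrees(np.arctan2(d[1],d[0])),np.hypot(*d[:2]))
E
```

```text
side [[ 0.58837923 -0.37315391  0.064     ]
 [ 0.6150789  -0.3983111   0.064     ]] -43.296245659483155 0.036684550857945517
side e-pic [[ 0.59151182 -0.37093791  0.064     ]
 [ 0.61364859 -0.39947673  0.064     ]] -52.200258839793925 0.0361178771945256
```

The low beaker's spout is at about -48°, so I'll turn the jaws 45° to keep the pads off it, then descend.

Request:
carry_out --pt "0.001 -0.003 0" --pt "0 0 0" --pt "0 0 0" --pt "0 0 0" --pt "0 0 0" --pt "0 0 0" --twist '[9,9,9,9,9,0]'

```text
clock: 28.18
tool_pos: [0.5934, -0.3739, 0.1545]
eef_rot: [0.69, 0.16, -0.158, -0.689]
contact_force: [0.6, 0.0, 0.2]
opening: 1.0
```

Request:
carry_out --pt "0 0 -0.03" --pt "0 0 -0.03" --pt "0 0 -0.03" --pt "0 0 -0.023" --pt "0 0 0" --pt "0 0 0" --twist '[0,0,0,0,0,0]'

```text
clock: 28.92
tool_pos: [0.5934, -0.3744, 0.041]
eef_rot: [0.69, 0.16, -0.158, -0.688]
contact_force: [0.7, 0.2, -0.9]
opening: 0.998
```

Request:
carry_out --pt "0 0 0" --pt "0 0 0" --pt "0 0 0" --pt "0 0 0" --pt "0 0 0" --twist '[0,0,0,0,0]' --grip 0.056 --newtons 8

```text
clock: 29.55
tool_pos: [0.5928, -0.3743, 0.0405]
eef_rot: [0.689, 0.159, -0.159, -0.689]
contact_force: [-1.0, 0.8, 5.0]
opening: 0.744
```

Request:
carry_out --pt "0 0 0.03" --pt "0 0 0.045" --pt "0 0 0.05" --pt "0 0 0.035" --pt "-0.005 0.03 0" --pt "-0.005 0.055 0" --pt "-0.005 0.055 0" --pt "-0.005 0.055 0" --twist '[0,0,0,0,0,0,0,0]'

```text
clock: 30.55
tool_pos: [0.572, -0.1771, 0.1995]
eef_rot: [-0.689, -0.159, 0.159, 0.689]
contact_force: [0.5, 0.9, -0.4]
opening: 0.745
```

Request:
carry_out --pt "-0.006 0.055 0" --pt "-0.006 0.055 0" --pt "-0.006 0.055 0" --pt "-0.006 0.055 0" --pt "-0.006 0.055 0" --pt "-0.006 0.055 0" --pt "-0.006 0.055 0" --pt "-0.006 0.02 0" --twist '[0,0,0,0,0,0,0,0]'

```text
clock: 31.55
tool_pos: [0.5231, 0.2311, 0.1994]
eef_rot: [-0.687, -0.161, 0.161, 0.689]
contact_force: [0.8, -0.3, -0.7]
opening: 0.749
```

Request:
carry_out --pt "0 0 -0.04" --pt "0 0 -0.045" --pt "0 0 -0.035" --pt "0 0 -0.02" --pt "0 0 0" --pt "0 0 0" --twist '[0,0,0,0,0,0]'

```text
clock: 32.3
tool_pos: [0.525, 0.2263, 0.0604]
eef_rot: [-0.689, -0.16, 0.159, 0.689]
contact_force: [0.8, 0.1, 0.0]
opening: 0.741
```

Request:
carry_out --pt "0 0 -0.007" --pt "0 0 -0.005" --pt "0 0 0" --pt "0 0 0" --twist '[0,0,0,0]'

```text
clock: 32.8
tool_pos: [0.5245, 0.2261, 0.0478]
eef_rot: [-0.689, -0.159, 0.159, 0.689]
contact_force: [0.2, -0.0, -0.1]
opening: 0.745
```

Request:
carry_out --pt "0 0 -0.002" --pt "0 0 0" --pt "0 0 0" --twist '[0,0,0]'

```text
clock: 33.17
tool_pos: [0.5245, 0.226, 0.0458]
eef_rot: [-0.689, -0.159, 0.159, 0.689]
contact_force: [1.3, 0.4, 0.5]
opening: 0.748
```

Request:
carry_out --pt "0 0 -0.0015" --pt "0 0 0" --pt "0 0 0" --twist '[0,0,0]'

```text
clock: 33.55
tool_pos: [0.5246, 0.2261, 0.045]
eef_rot: [-0.689, -0.159, 0.159, 0.689]
contact_force: [-1.3, -0.7, 6.0]
opening: 0.746
```

Floor contact at 6 N. Release, rise, and back away for a final look.

Request:
carry_out --pt "0 0 0" --pt "0 0 0" --pt "0 0 0" --pt "0 0 0.015" --pt "0 0 0.04" --pt "0 0 0.05" --pt "0 0 0.05" --pt "0 0 0" --twist '[0,0,0,0,0,0,0,0]' --grip 0.084

```text
clock: 34.55
tool_pos: [0.527, 0.2271, 0.2041]
eef_rot: [-0.688, -0.162, 0.156, 0.69]
contact_force: [0.4, -0.6, -0.9]
opening: 0.955
```

Request:
carry_out --pt "0 -0.05 0" --pt "0 -0.055 0" --pt "0 -0.055 0" --pt "0 -0.055 0" --pt "0 -0.055 0" --pt "0 -0.055 0" --pt "0 -0.05 0" --pt "0 0 0" --twist '[0,0,0,0,0,0,0,0]'

```text
clock: 35.55
tool_pos: [0.5229, -0.1547, 0.1987]
eef_rot: [0.691, 0.155, -0.157, -0.689]
contact_force: [-0.2, 0.6, -1.4]
opening: 0.953
```

```bash
python3 - <<'E'
from plant import *
import cv2
from h import *
s=get_state();print(s['tool_pos'],s['opening'],s['contact_force'])
a=snapshot('top')[:,:,::-1];b=snapshot('side')[:,:,::-1]
cv2.imwrite('pics/j.png',np.hstack([cv2.resize(x,None,fx=2,fy=2,interpolation=cv2.INTER_CUBIC) for x in (a[110:290,120:320],b[110:290,200:400])]))
E
```

```text
[ 0.52291839 -0.1546704   0.19874822] 0.9530847930601893 [-0.24322844  0.63726133 -1.44187685]
```

View pics/j.png

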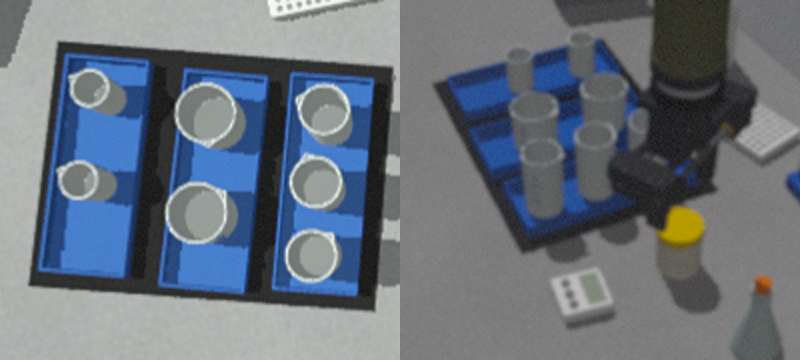

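All seven beakers stand upright in their own trays: small at (90,88) and (78,180), low at (206,114) and (197,212), tall at (323,109), (316,182) and (311,256). The row beakers are where they started, so I'll hand in the job.

```bash
python3 -c "
from plant import job; print(job.finish_job())"
```

```text
the job is handed in; nothing more can be done
None
```

All four beakers are put away in the trays for their sizes, and I handed the job in at about 36 s on the robot's clock (limit 128 s). I lifted the nested tall beaker out first, then put away the other tall one, the small one and the low one.

- **Setting down:** I lowered each beaker until the wrist felt the tray floor (about 4–6 N) before opening the fingers, so none was dropped.
- **Final pictures:** the top view shows three tall, two low and two small beakers upright, each in its own tray. The three that were already there haven't visibly moved. In the last side view the gripper hides part of the original tall beaker.
- **Disagreements:** the two cameras differed by 1–2 pixels (about 2–3 mm), and the tray floor was felt about 1 mm higher than the tray's floor thickness alone, probably because of the drip mat. Neither affected a grasp or a placement, and no check failed.

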